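# Latch the smith's sliding-lid chest

## Task

Pack up the smith's wooden chest: slide its lid shut against the spring buffer, then raise the latch's lever far enough to hook its wire loop over the keeper on the lid, then press the lever over centre and down flat, so that the latch draws the lid fully home. Leave the horseshoe, the hammer and the tin where they are.

Things in the scene. Friction and masses are not known exactly. Their poses are not given: they have to be found in the camera images.
- chest: Fixed wooden chest with steel straps, 200 x 390 mm, top at height 110 mm. Origin: centre of its underside; z up, y along its long side. The top's -y end (165 mm long) is fixed and carries the draw latch; the rest is a lid that slides along y, towards -y to shut.
- lid (a joint): How far the lid is open, m. Starts at about 0.075 to 0.12; at about 0.006 its edge meets a rubber spring buffer (about 6 N per mm) on the fixed end and it springs back to there when let go; drawn home by the latch it reads about 0. It slides along the chest's y with about 2 N of friction and stays where it is left.
- lid_handle (a point): Middle of the lid's bar handle: a black steel bar 12 mm thick and 100 mm long, lying along the chest's x on two feet, its axis 36 mm above the top. It moves with the lid; axes as the chest's.
- keeper (a point): Black steel hook, 26 mm wide, on the lid. Point: centre of the loop's end bar when latched, 28 mm above the top; axes as the chest's. Flat seat 4 mm below it, reaching 18 mm to +y; post 4 mm to its -y side; lip overhanging to 1.5 mm past it on +y, underside 8 mm and top 14 mm above it. The bar comes down on the +y side of the lip (centre 6 mm or more past this point).
- latch_pivot (a point): Hinge of the latch's lever, on the fixed end, 65 mm to the -y side of the chest's middle, 30 mm above the top. The hinge line is along the chest's x; axes as the chest's.
- lever (a joint): Lever angle, rad: 0 flat, pointing to the chest's -y (latched); pi/2 upright; 1.65 its stop, leaning slightly to +y. Black steel, 24 mm wide, 7 mm thick, 106 mm long. Starts at 1.0 to 1.17, stays where left (0.15 N m of friction). Below about 1.3 the loop is too short to pass the lip: its bar lands on top of it, and slides off into the keeper as the lever is raised.
- lever_tip (a point): Middle of the lever's rounded end, 100 mm from the hinge; moves with the lever.
- loop (a joint): Angle of the wire loop on the lever, rad: 0 folded along the lever (it starts and rests there, up to 0.1), growing as it swings over towards the keeper (about 1.7 with the lever at its stop and the loop on the keeper, 3.1 latched). It swings freely and falls under its weight once well past upright.
- loop_pin (a point): Hinge line of the loop, fixed in the lever 26 mm from the lever's hinge (12 degrees below the lever's line when it lies flat).
- loop_bar (a point): Middle of the loop's end bar. The loop is a bright steel U of 8 mm round wire: two side wires, 52 mm over their outsides, straddle the lever; the end bar, along the chest's x, lies 108 mm from the loop's hinge line. Folded, the loop stands out past the lever's tip and can be gripped across its side wires, or pushed over.
- horseshoe: Black iron horseshoe, about 120 mm, lying on the table beside the chest; leave alone. Origin: its centre, on the table.
- hammer: Hammer, 260 mm, lying on the table at the robot's right; leave alone.
- oil_can: Plain steel tin, 70 mm across and 110 mm tall, on the table ahead of the robot on its left; leave alone. Origin: centre of its underside.

How it is judged:
By the outcome, as a careful person would: the job done as asked, in the order asked, and still so for the second after the job is handed in, with the robot touching nothing.
It also fails if it takes over 70 s, if anything falls off the work surface, if the arm or the gripper's body presses on something with over 40 N, if the wrist force passes 120 N, or if a joint passes its speed limit or range.

## Robot

A 7-joint arm with a two-finger parallel gripper is mounted at the origin on the work surface. World frame = base frame: x ahead of the robot, y to its left, z up, the work surface at z = 0. Lengths are in m, angles in rad, forces in N, time in s.
With the tool pointing down it reaches from about 0.4 to 0.925 m from the base axis. Payload 4.1 kg.
Tool frame: the origin (TCP) lies on the centre line of the jaws, within the pads' length; the fingertips stand 17 mm ahead of it and the grasp point (between the pads) lies 2 mm behind it; z points along the fingers, y is the direction in which the jaws open and shut (so a half turn about z gives the same grasp; the last joint's range is limited). The gripper opens to 85 mm and grips with 20 to 120 N. Pads are 22 mm wide; open, the fingers measure 114 mm over their backs; the gripper's body (76 mm by 85 mm) begins 54 mm behind the grasp point. The pads swing forward as they close: fully open they stand 13 mm farther back than shut.
Start: joints at [1.157, 0.398, 0.045, 1.537, -0.019, 1.207, -0.051], TCP at [0.201, -0.618, 0.248] pointing down, gripper open.
Joint ranges: [-2.82, 2.82], [-0.49, 2.23], [-1.37, 1.46], [0, 2.46], [-1.36, 4.5], [0.23, 2], [-2.94, 2.94]. Speed limits (rad/s): [2.57, 2.57, 3.14, 3.14, 3.14, 3.14, 3.14].

## Interface

Orientations are given as a unit quaternion [x, y, z, w].
In Python, from plant import read_state, camera, sign_off gives the robot as it stands. The module is installed in compiled form; this text tells all that it offers.
- The arm moves only by the shell command python3 -m jog 'ROWS'. ROWS is JSON, a list that holds one entry, the list of rows, each a list of 7 numbers: the closure in counts, from 0 (fully open) to 255 (shut), then the shift along the tool's x, y, z in cm, then the turn, a rotation vector about the tool's x, y, z in degrees. In form: [[[grip, x, y, z, ax, ay, az], ...]]. A call has 1 to 8 rows; each row shifts and turns the commanded pose from where the row before left it, along the tool's axes as they then stand; what a row does not reach is not made up. A row lasts 1/8 s, in which the tool goes at most 62.5 mm and 10.7 degrees, less where a joint would pass 70% of its speed; a pose out of reach is approached as far as the arm can. A call with a gripper value outside its range is refused whole. The fingers move at their own pace and stop on an object; the grip force is fixed at half the most. Time passes only in rows, so rows that do not move let the fingers close. It gives the time, the measured TCP pose, the force and the opening at its end, in the units of the state.
- read_state(): the state, without advancing time (a new reading comes with each control period).
- camera(name): name is "scene" or "top" or "wrist"; returns a dict with "frame" (400x640x3 uint8, red, green, blue), "fx", "fy", "cx", "cy" (pixels), "origin" and "rotation" of the camera in the world; the wrist camera has in their place "mount" (4x4, takes a point from camera to tool coordinates, whose origin is the TCP and whose axes are the flange's). Camera axes: x right, y down, z forward; pixel columns grow to the right and rows downward; lengths in m; the calibration is good to about 2 mm. The wrist camera is an equidistant fisheye: a pixel r from the principal point sees the ray r / f radians off the axis. A picture is of the moment at which its call begins: read the wrist's pose just before it. There is no depth.
- sign_off(): hands the job in, once; it reports no verdict.
The state is a dict: "t": time; "joints": joint angles; "qd": joint speeds; "effort": joint torques, N m; "tool_pos": TCP position; "tool_rot": TCP orientation; "contact_force": force on the tool from outside, world axes, zero at the start; "moment": the same for the moment, N m; "opening": finger opening in m.
Only numpy, scipy, OpenCV 4.12 (cv2) and the standard library are available. Lean on these libraries where they do the work, as an engineer would, in place of code of your own. Each camera call takes 0.05 s, during which the arm holds its last target. There are 200 camera calls.

## Working session

There is one attempt and no reset: what is moved stays moved. The work goes in short steps, Python scripts to look and compute and a shell command to move; the robot and the scene stay as the last step left them, time stands still between calls to the robot, and variables do not carry over. Pictures are saved under pics/ and viewed, about 8 in all and at most 12, crops included, and the job is handed in when it is done.

```bash
mkdir -p pics; python3 - <<'E'
from plant import *
import cv2,numpy as np
s=read_state(); print(s)
for n in("scene","top"):
    c=camera(n); cv2.imwrite(f"pics/{n}0.png",c["frame"][...,::-1])
    print(n,{k:(np.round(v,4).tolist()) for k,v in c.items() if k!="frame"})
a=cv2.imread("pics/scene0.png");b=cv2.imread("pics/top0.png")
E
```

```text
{'t': 0.0, 'joints': array([ 1.15699022,  0.39922726,  0.04499362,  1.53791116, -0.01870111,
        1.20688132, -0.05070865]), 'qd': array([-0.00076524, -0.00063109,  0.00060558, -0.00015871,  0.00068787,
        0.00012663,  0.00057287]), 'effort': array([-1.40947497e-03, -4.75121891e+01,  1.36411719e+00, -2.54220146e+01,
        1.16866649e-02,  9.51539318e-03, -1.16968664e-05]), 'tool_pos': array([ 0.20111648, -0.61746007,  0.24722596]), 'tool_rot': array([ 9.87626255e-01,  1.56822749e-01, -2.17788338e-04, -9.79129468e-04]), 'contact_force': array([-0.14145589,  0.2695799 , -0.99213517]), 'moment': array([0.01093877, 0.01530568, 0.0120174 ]), 'opening': 0.08542054152341295}
scene {'fx': 390.9891, 'fy': 390.9891, 'cx': 317.9191, 'cy': 200.5517, 'origin': [1.2627, 0.6416, 0.7888], 'rotation': [0.3791, 0.795, -0.4249, -0.2089]}
top {'fx': 371.662, 'fy': 371.662, 'cx': 318.4119, 'cy': 196.9881, 'origin': [0.331, 0.0153, 1.1021], 'rotation': [0.714, -0.6969, 0.0518, -0.0427]}
```

View pics/scene0.png

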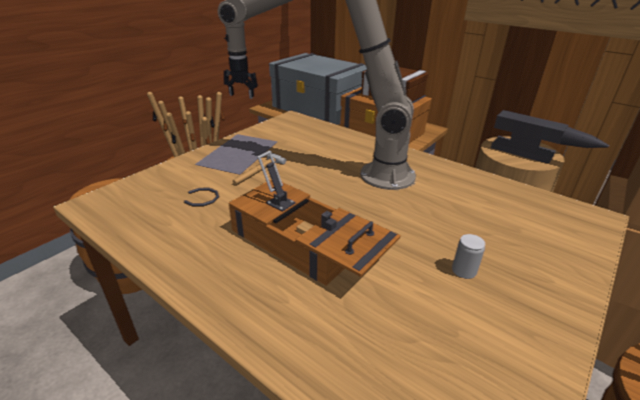

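View pics/top0.png

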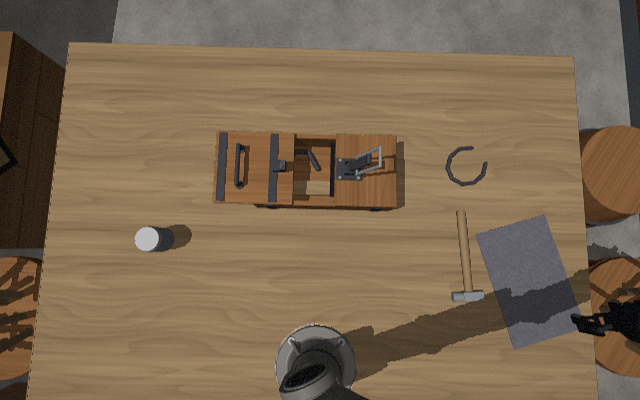

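Scene view: the chest is in the middle with its lid open and the lever at about (275,180). The top view shows the chest from (215,130) to (397,208), the handle at (239,166), the latch near (350,165), and the chest's -y pointing image right. I'll enlarge both.

```bash
python3 - <<'E'
import cv2
a=cv2.imread("pics/top0.png")[120:220,205:405];cv2.imwrite("pics/topc.png",cv2.resize(a,None,fx=4,fy=4,interpolation=cv2.INTER_CUBIC))
a=cv2.imread("pics/scene0.png")[145:285,225:405];cv2.imwrite("pics/scenec.png",cv2.resize(a,None,fx=4,fy=4,interpolation=cv2.INTER_CUBIC))
E
```

```text
(no output)
```

View pics/topc.png

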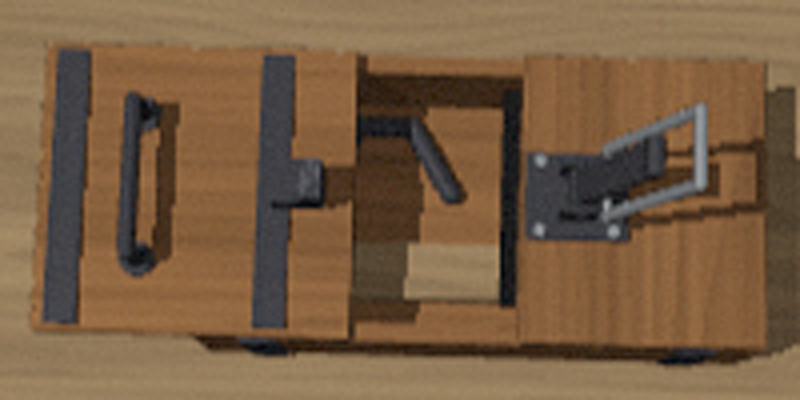

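View pics/scenec.png

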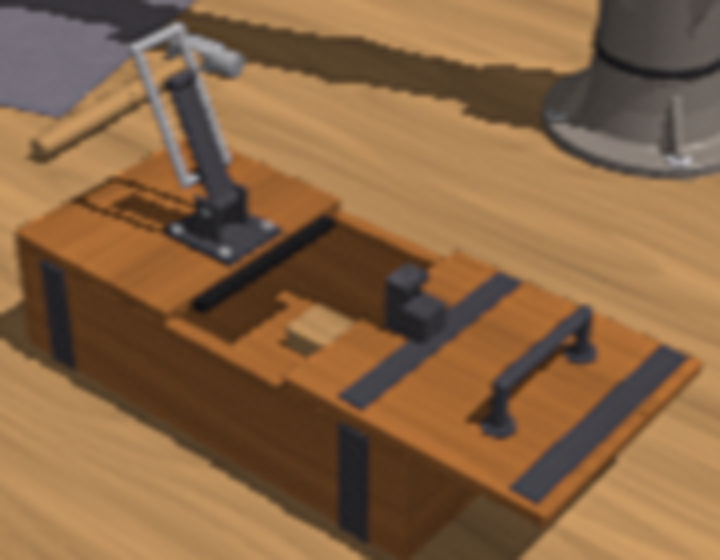

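The top crop shows the fixed end's corners at (525,57), (765,62), (767,345) and (518,343), the handle at (132,97)–(126,262), the keeper top at (310,180), the loop bar at (702,105)–(702,187) and the lever tip at (655,153). In the scene crop the loop bar is at (137,45)–(185,28), the tip at (182,80) and the handle at (502,385)–(582,315).

```bash
cat > h.py <<'E'
import numpy as np,cv2
from scipy.spatial.transform import Rotation as R
CAL=dict(scene=((390.9891,317.9191,200.5517),[1.2627,.6416,.7888],[.3791,.795,-.4249,-.2089],(225,145)),
 top=((371.662,318.4119,196.9881),[.331,.0153,1.1021],[.714,-.6969,.0518,-.0427],(205,120)))
def ray(n,u,v,off=None,k=4):
    (f,cx,cy),o,q,of=CAL[n]; of=off or of
    u=of[0]+(u+.5)/k-.5; v=of[1]+(v+.5)/k-.5
    return np.array(o),R.from_quat(q).apply([(u-cx)/f,(v-cy)/f,1])
def onz(n,u,v,z,**k):
    o,d=ray(n,u,v,**k); return o+d*(z-o[2])/d[2]
def tri(*rs):
    A=np.zeros((3,3));b=np.zeros(3)
    for o,d in rs:
        d=d/np.linalg.norm(d);P=np.eye(3)-np.outer(d,d);A+=P;b+=P@o
    p=np.linalg.solve(A,b); return p,[round(1e3*np.linalg.norm(np.cross(p-o,d/np.linalg.norm(d))),1) for o,d in rs]
E
python3 - <<'E'
from h import *
np.set_printoptions(precision=4,suppress=True)
for uv in [(525,57),(765,62),(767,345),(518,343)]: print('fix',onz('top',*uv,.11))
for uv in [(17,232),(167,318),(343,207)]: print('fixS',onz('scene',*uv,.11))
for uv in [(46,44),(33,328),(360,55),(350,338)]: print('lid',onz('top',*uv,.11))
for uv in [(132,97),(126,262)]: print('hT',onz('top',*uv,.146))
for uv in [(500,385),(584,315)]: print('hS',onz('scene',*uv,.146))
print('keep top',onz('top',310,180,.152))
print('bar',tri(ray('top',702,105),ray('scene',137,45)),tri(ray('top',702,187),ray('scene',185,28)))
print('tip',tri(ray('top',657,153),ray('scene',180,78)))
E
```

```text
fix [ 0.6415 -0.04    0.11  ]
fix [ 0.6425 -0.206   0.11  ]
fix [ 0.4458 -0.2064  0.11  ]
fix [ 0.443  -0.0387  0.11  ]
fixS [ 0.643  -0.2011  0.11  ]
fixS [ 0.6479 -0.0324  0.11  ]
fixS [ 0.4539 -0.0287  0.11  ]
lid [0.6415 0.2894 0.11  ]
lid [0.445  0.2863 0.11  ]
lid [0.6397 0.0737 0.11  ]
lid [0.4435 0.0742 0.11  ]
hT [0.5958 0.2208 0.146 ]
hT [0.4855 0.219  0.146 ]
hS [0.5953 0.22   0.146 ]
hS [0.4966 0.2214 0.146 ]
keep top [0.5417 0.1011 0.152 ]
bar (array([ 0.5661, -0.1335,  0.2645]), [np.float64(1.5), np.float64(1.5)]) (array([ 0.5179, -0.1335,  0.2602]), [np.float64(2.5), np.float64(2.5)])
tip (array([ 0.5446, -0.1123,  0.2354]), [np.float64(0.9), np.float64(0.9)])
```

Chest yaw is about 0, its centre is at about (0.544,-0.008), the handle at (0.545,0.2205), the hinge near (0.544,-0.074,0.140), and the lever at about 1.15 rad. The sizes (165×198 mm, tip radius 102 mm) fit what was given. Plan: with shut fingers pointing down, push the lid by the far side of its handle, push the loop over, raise the lever, then press it down.

```bash
python3 -m jog '[[[255,0,0,-6,0,0,9],[255,0,0,-6,0,0,9],[255,2.3,-5.8,0,0,0,0],[255,2.3,-5.8,0,0,0,0],[255,2.3,-5.8,0,0,0,0],[255,2.3,-5.8,0,0,0,0],[255,2.3,-5.8,0,0,0,0],[255,2.3,-5.8,0,0,0,0]]]'
```

```text
t: 1.1
tool_pos: [0.3393, -0.2678, 0.3681]
tool_rot: [1.0, 0.0, 0.0, 0.0]
contact_force: [1.7, -1.2, 0.7]
opening: -0.0001
```

```bash
python3 -m jog '[[[255,2.5,-5.7,0,0,0,0],[255,2.5,-5.7,0,0,0,0],[255,2.5,-5.7,0,0,0,0],[255,2.5,-5.7,0,0,0,0],[255,2.5,-5.7,0,0,0,0],[255,2.5,-5.7,0,0,0,0],[255,2.5,-5.7,0,0,0,0],[255,2.5,-5.7,0,0,0,0]]]'; python3 -m jog '[[[255,0.5,-4,0,0,0,0],[255,0,-4,4,0,0,0],[255,0,0,6,0,0,0],[255,0,0,6,0,0,0],[255,0,0,4,0,0,0],[255,0,0,2,0,0,0],[255,0,0,0,0,0,0]]]'
```

```text
t: 2.1
tool_pos: [0.5393, 0.1875, 0.368]
tool_rot: [1.0, -0.0, 0.0, 0.0]
contact_force: [1.1, 0.3, 0.6]
opening: -0.0001
t: 2.98
tool_pos: [0.5432, 0.2658, 0.1474]
tool_rot: [1.0, 0.0, -0.001, 0.0]
contact_force: [0.2, -0.6, 0.8]
opening: 0.0001
```

```bash
python3 -m jog '[[[255,0,1.3,0,0,0,0],[255,0,1.3,0,0,0,0],[255,0,1.3,0,0,0,0],[255,0,1.3,0,0,0,0],[255,0,1.3,0,0,0,0],[255,0,1.3,0,0,0,0],[255,0,1,0,0,0,0],[255,0,0,0,0,0,0]]]';python3 -m jog '[[[255,0,0.5,0,0,0,0],[255,0,0.4,0,0,0,0],[255,0,0,0,0,0,0]]]'
```

```text
t: 3.98
tool_pos: [0.5433, 0.1756, 0.1475]
tool_rot: [1.0, -0.001, -0.001, 0.001]
contact_force: [-0.2, 0.8, 0.2]
opening: -0.0004
t: 4.35
tool_pos: [0.5433, 0.1687, 0.1479]
tool_rot: [1.0, 0.0, -0.001, 0.0]
contact_force: [-1.1, 0.0, 0.0]
opening: 0.0004
```

```bash
python3 -m jog '[[[255,0,0.6,0,0,0,0],[255,0,0.6,0,0,0,0],[255,0,0.4,0,0,0,0],[255,0,0,0,0,0,0]]]'; python3 - <<'E'
from plant import *
import cv2
a=camera("top")["frame"][110:230,205:405,::-1];cv2.imwrite("pics/t1.png",cv2.resize(a,None,fx=4,fy=4,interpolation=cv2.INTER_CUBIC))
E
```

```text
t: 4.85
tool_pos: [0.5441, 0.1519, 0.1483]
tool_rot: [1.0, -0.0, 0.0, 0.001]
contact_force: [-0.1, 0.2, -0.4]
opening: 0.0002
```

View pics/t1.png

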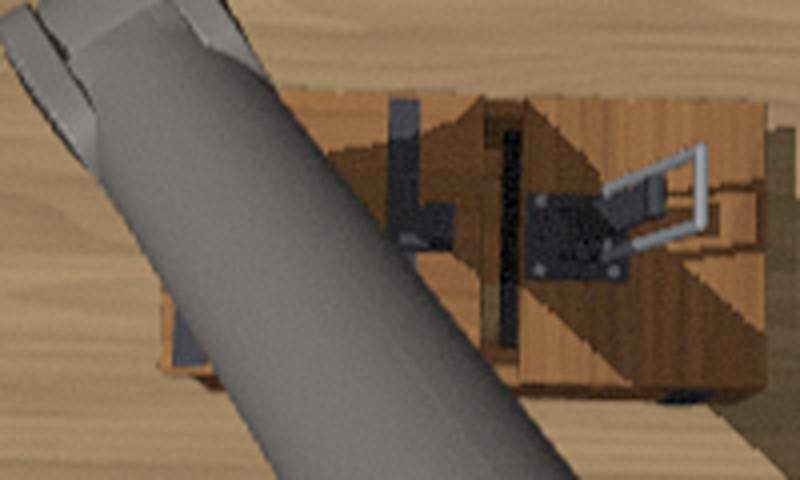

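Lid edge is at x=483, the buffer's black edge at about 502, so roughly 12 mm remain and the lid follows the fingers.

```bash
python3 -m jog '[[[255,0,0.5,0,0,0,0],[255,0,0.4,0,0,0,0],[255,0,0,0,0,0,0]]]';python3 -m jog '[[[255,0,0.4,0,0,0,0],[255,0,0,0,0,0,0]]]'
```

```text
t: 5.28
tool_pos: [0.5441, 0.1434, 0.1485]
tool_rot: [1.0, -0.0, 0.0, 0.0]
contact_force: [-0.1, 0.9, -0.3]
opening: 0.0003
t: 5.52
tool_pos: [0.544, 0.1396, 0.1484]
tool_rot: [1.0, 0.0, 0.0, 0.0]
contact_force: [-0.0, 1.0, 0.6]
opening: -0.0005
```

```bash
for i in 1 2 3; do python3 -m jog '[[[255,0,0.3,0,0,0,0],[255,0,0,0,0,0,0]]]' | grep -E "pos|force";done
```

```text
tool_pos: [0.5439, 0.1377, 0.1484]
contact_force: [0.3, 3.7, 0.1]
tool_pos: [0.5439, 0.1369, 0.1485]
contact_force: [1.1, 6.6, -2.5]
tool_pos: [0.5439, 0.1362, 0.1486]
contact_force: [2.2, 10.3, -4.1]
```

Contact with the buffer came at TCP y≈0.138, and the force rose to 10 N, so the lid is against the spring. Next I back off and go to the -y side of the loop.

```bash
python3 -m jog '[[[255,0,-3,0,0,0,0],[255,0,0,-5.5,0,0,0],[255,0,0,-5.5,0,0,0],[255,0,0,-5.5,0,0,0],[255,0,3,-5,0,0,0],[255,0,6,0,0,0,0],[255,0,6,0,0,0,0],[255,0,6,0,0,0,0]]]'; python3 -m jog '[[[255,0,6,0,0,0,0],[255,0,6,0,0,0,0],[255,0,2,2,0,0,0],[255,0,0,0,0,0,0]]]';python3 - <<'E'
from plant import *
import cv2,numpy as np
a=camera("scene")["frame"][125:285,205:405,::-1];a=cv2.resize(a,None,fx=3,fy=3,interpolation=cv2.INTER_CUBIC)
cv2.imwrite("pics/s2.png",a)
E
```

```text
t: 7.28
tool_pos: [0.5426, -0.052, 0.3631]
tool_rot: [1.0, -0.0, -0.001, 0.001]
contact_force: [0.2, 0.3, 0.1]
opening: 0.0
t: 7.78
tool_pos: [0.5418, -0.1907, 0.3407]
tool_rot: [1.0, -0.002, -0.003, -0.001]
contact_force: [0.0, 0.9, -0.6]
opening: 0.0002
```

View pics/s2.png

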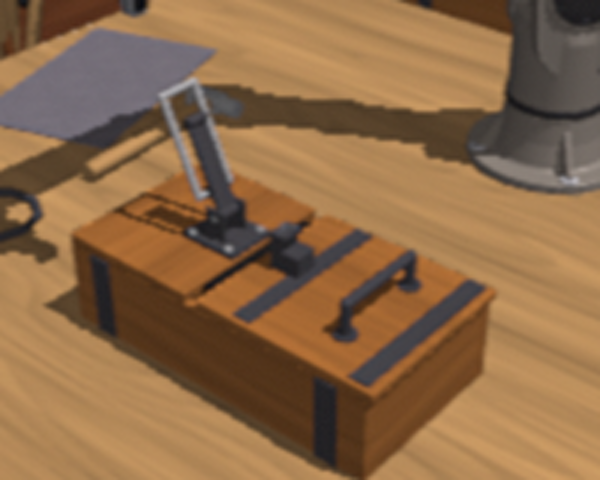

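The lid sits at the buffer and the loop is still folded over the lever at (180,90). Next: fingertips at z≈0.254, then push the loop over.

```bash
python3 -m jog '[[[255,0.2,0,4,0,0,0],[255,0,0,3,0,0,0],[255,0,-1.5,0,0,0,0],[255,0,-1.5,0,0,0,0],[255,0,-1.5,0,0,0,0],[255,0,-1.5,0,0,0,0],[255,0,0,0,0,0,0]]]'; python3 -m jog '[[[255,0,-1.5,0,0,0,0],[255,0,-1.5,0,0,0,0],[255,0,-1.5,0,0,0,0],[255,0,-1.5,0,0,0,0],[255,0,-1.2,0,0,0,0],[255,0,0,0,0,0,0]]]';python3 - <<'E'
from plant import *
import cv2,numpy as np
a=camera("scene")["frame"][125:285,205:405,::-1];a=cv2.resize(a,None,fx=3,fy=3,interpolation=cv2.INTER_CUBIC)
cv2.imwrite("pics/s3.png",a)
E
```

```text
t: 8.7
tool_pos: [0.5477, -0.1292, 0.2789]
tool_rot: [1.0, 0.001, 0.003, 0.003]
contact_force: [-2.8, -3.2, 11.6]
opening: 0.0
t: 9.45
tool_pos: [0.5458, -0.0553, 0.2732]
tool_rot: [1.0, 0.002, -0.0, -0.0]
contact_force: [-0.0, 0.2, -0.2]
opening: -0.0001
```

View pics/s3.png

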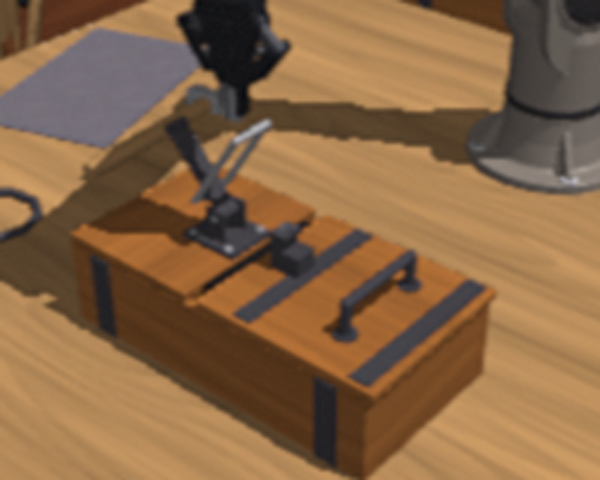

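The loop is past upright, with its bar at (255,130). The fingertips brushed the lever (11.6 N) and its tip is now lower, at (178,128). I'll go up and behind the lever, then look again.

```bash
python3 -m jog '[[[255,0,0,-5,0,0,0],[255,0,5,0,0,0,0],[255,0,5,0,0,0,0],[255,0,5.5,0,0,0,0],[255,0,0,0,0,0,0]]]';python3 - <<'E'
from plant import *
import cv2,numpy as np
a=camera("scene")["frame"][125:255,215:345,::-1];a=cv2.resize(a,None,fx=4,fy=4,interpolation=cv2.INTER_CUBIC)
b=camera("top")["frame"][130:210,305:405,::-1];b=cv2.resize(b,None,fx=2.75,fy=2.75,interpolation=cv2.INTER_CUBIC)
c=np.zeros((520,800,3),np.uint8);c[:,:520]=a;c[:220,525:800]=b
cv2.imwrite("pics/s4.png",c)
E
```

```text
t: 10.12
tool_pos: [0.5442, -0.2194, 0.3222]
tool_rot: [1.0, -0.005, -0.001, 0.001]
contact_force: [-0.1, 0.5, 0.3]
opening: -0.0002
```

View pics/s4.png

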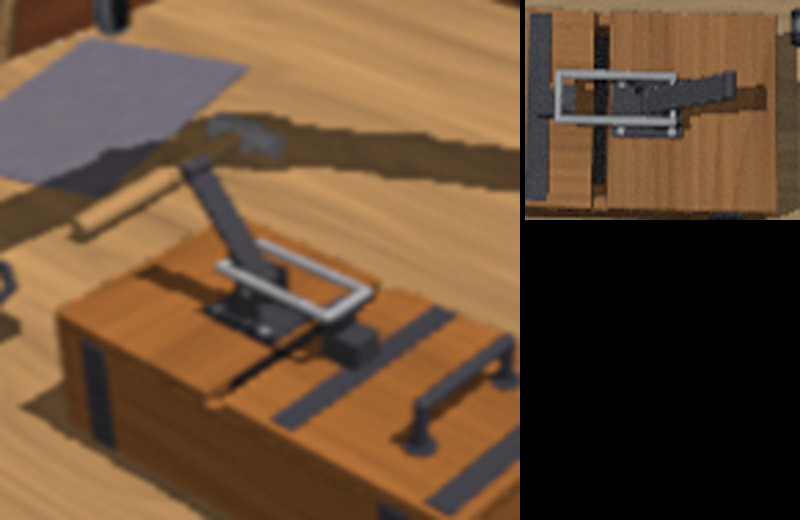

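The loop's bar rests on the keeper lip at (350,305), and the lever leans back with its tip at scene (190,168) and top (730,85).

```bash
python3 - <<'E'
from h import *
o=np.array([-.074,.14])
p,e=tri(ray('scene',192,168,off=(215,125)),ray('top',730-525,85,off=(305,130),k=2.75)); print(p,e,np.arctan2(p[2]-.14,-(p[1]+.074)))
print('bar',tri(ray('scene',350,303,off=(215,125)),ray('top',35,97,off=(305,130),k=2.75)))
for th in(.7,.8,.9,1.0,1.3,1.6): print(th,o+.1*np.array([-np.cos(th),np.sin(th)]))
E
```

```text
[ 0.54425297 -0.14175662  0.21611238] [np.float64(0.7), np.float64(0.7)] 0.8434119492595039
bar (array([0.5414108 , 0.01039397, 0.15594496]), [np.float64(1.6), np.float64(1.6)])
0.7 [-0.15048422  0.20442177]
0.8 [-0.14367067  0.21173561]
0.9 [-0.136161    0.21833269]
1.0 [-0.12803023  0.2241471 ]
1.3 [-0.10074988  0.23635582]
1.6 [-0.07108005  0.23995736]
```

```bash
python3 -m jog '[[[255,0,0,6,0,0,0],[255,0,0,5.5,0,0,0],[255,0,-3,0,0,0,0],[255,0,-2,0,0,0,0],[255,0,-1.5,0,0,0,0],[255,0,-1.5,0,0,0,0],[255,0,-1.5,0,0,0,0],[255,0,-1.5,0,0,0,0]]]'; python3 -m jog '[[[255,0,-0.7,0,0,0,0],[255,0,-0.5,0,0,0,0],[255,0,0,0,0,0,0]]]'
```

```text
t: 11.22
tool_pos: [0.5493, -0.1124, 0.2215]
tool_rot: [1.0, -0.004, 0.005, 0.01]
contact_force: [-23.3, -16.3, 66.1]
opening: -0.0003
t: 11.6
tool_pos: [0.5509, -0.0872, 0.2215]
tool_rot: [1.0, 0.001, 0.007, 0.002]
contact_force: [-17.1, 2.2, 52.6]
opening: 0.0002
```

66 N upward: something is wrong. I'll unload upward a little and look.

```bash
python3 -m jog '[[[255,0,0,-1.6,0,0,0],[255,0,0,0,0,0,0]]]';python3 - <<'E'
from plant import *
import cv2,numpy as np
a=camera("scene")["frame"][110:240,215:345,::-1];a=cv2.resize(a,None,fx=4,fy=4,interpolation=cv2.INTER_CUBIC)
b=camera("wrist")["frame"][...,::-1];b=cv2.resize(b[100:400,180:460],None,fx=1,fy=1)
c=np.zeros((520,800,3),np.uint8);c[:,:520]=a;c[:300,520:800]=b
cv2.imwrite("pics/s5.png",c)
E
```

```text
t: 11.85
tool_pos: [0.5474, -0.0889, 0.2267]
tool_rot: [1.0, 0.001, 0.002, 0.001]
contact_force: [0.9, -0.1, -0.7]
opening: 0.0001
```

View pics/s5.png

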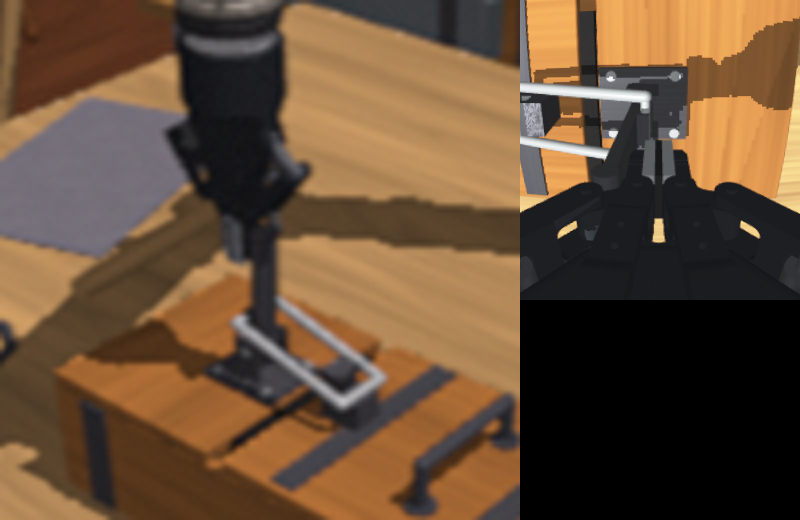

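```bash
python3 - <<'E'
from h import *
for z in(.134,.138,.143,.156): print(z,onz('scene',364,391,z,off=(215,110)))
d=[np.array(onz('scene',266,222,z,off=(215,110))) for z in (.235,.245)]; print(d)
print(onz('scene',266,300,.19,off=(215,110)))
h=np.array([-.074,.03])
for th in(1.3,1.4,1.5,1.6,1.65):
  a=th-np.radians(12);pin=.026*np.array([-np.cos(a),np.sin(a)])+h
  print(th,[ (z,round(pin[0]+np.sqrt(.108**2-(pin[1]-z)**2),4)) for z in(.028,.046)])
E
```

```text
0.134 [0.53761527 0.02243424 0.134     ]
0.138 [0.54204462 0.02621656 0.138     ]
0.143 [0.54758131 0.03094446 0.143     ]
0.156 [0.5619767 0.043237  0.156    ]
[array([ 0.52651973, -0.08118915,  0.235     ]), array([ 0.53981298, -0.06813771,  0.245     ])]
[ 0.55504201 -0.05699284  0.19      ]
1.3 [(0.028, np.float64(0.019)), (0.046, np.float64(0.0218))]
1.4 [(0.028, np.float64(0.0211)), (0.046, np.float64(0.024))]
1.5 [(0.028, np.float64(0.0234)), (0.046, np.float64(0.0264))]
1.6 [(0.028, np.float64(0.0258)), (0.046, np.float64(0.0289))]
1.65 [(0.028, np.float64(0.027)), (0.046, np.float64(0.0302))]
```

The bar reads (0.542, 0.026, 0.138) on the centre line, so it's on the keeper's seat height past the lip, with the lever at about 1.6. Now go round to the +y side and work out the press-down arc.

```bash
python3 -m jog '[[[255,0,1,0,0,0,0],[255,-0.2,0,-5,0,0,0],[255,0,0,-3,0,0,0],[255,0,-4,0,0,0,0],[255,0,-4,0,0,0,0],[255,0,0,4,0,0,0],[255,0,0,3.5,0,0,0],[255,0,0,0,0,0,0]]]'; python3 - <<'E'
from plant import *
import cv2,numpy as np
a=camera("scene")["frame"][110:240,215:345,::-1];a=cv2.resize(a,None,fx=4,fy=4,interpolation=cv2.INTER_CUBIC)
cv2.imwrite("pics/s6.png",a)
for th in np.arange(1.6,-.01,-.1):
    c=np.array([-.074,.14])+.085*np.array([-np.cos(th),np.sin(th)])+.0035*np.array([np.sin(th),np.cos(th)])
    print(round(th,1),np.round(c+[.0145,.017],4))
E
```

```text
t: 12.95
tool_pos: [0.5414, -0.0208, 0.2258]
tool_rot: [1.0, 0.0, -0.004, -0.0]
contact_force: [-0.8, -0.5, 0.7]
opening: -0.0004
1.6 [-0.0535  0.2419]
1.5 [-0.062  0.242]
1.4 [-0.0705  0.2414]
1.3 [-0.0789  0.2398]
1.2 [-0.087   0.2375]
1.1 [-0.0949  0.2343]
1.0 [-0.1025  0.2304]
0.9 [-0.1096  0.2258]
0.8 [-0.1162  0.2204]
0.7 [-0.1223  0.2144]
0.6 [-0.1277  0.2079]
0.5 [-0.1324  0.2008]
0.4 [-0.1364  0.1933]
0.3 [-0.1397  0.1855]
0.2 [-0.1421  0.1773]
0.1 [-0.1437  0.169 ]
-0.0 [-0.1445  0.1605]
```

View pics/s6.png

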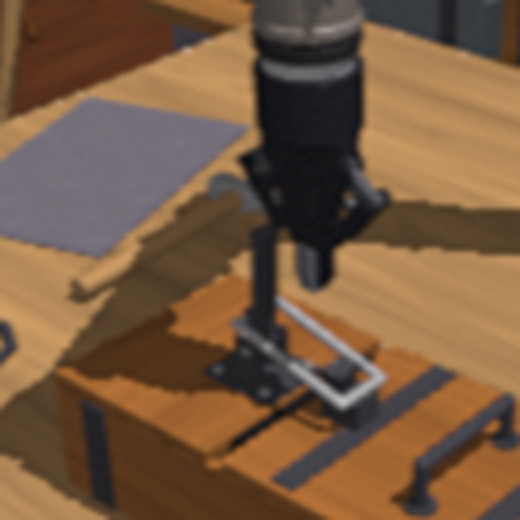

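The loop is hooked on the keeper at (365,390), the lever is upright at (265,230) and the fingers are on its +y side. Start pressing.

```bash
python3 -m jog '[[[255,0.3,1.5,-1.3,0,0,0],[255,0,1.5,0,0,0,0],[255,0,1.2,0,0,0,0],[255,0,1.2,0,0,0,0],[255,0,1.2,0.1,0,0,0],[255,0,0,0,0,0,0]]]'
```

```text
t: 13.75
tool_pos: [0.5462, -0.0878, 0.2406]
tool_rot: [1.0, -0.001, -0.001, 0.001]
contact_force: [-0.5, 0.5, 0.6]
opening: 0.0001
```

```bash
python3 -m jog '[[[255,0,0.9,0.4,0,0,0],[255,0,0.8,0.4,0,0,0],[255,0,0.7,0.5,0,0,0],[255,0,0.7,0.5,0,0,0],[255,0,0,0,0,0,0]]]'; python3 -m jog '[[[255,0,0.6,0.6,0,0,0],[255,0,0.6,0.7,0,0,0],[255,0,0,0,0,0,0]]]'
```

```text
t: 14.38
tool_pos: [0.5468, -0.1178, 0.2228]
tool_rot: [1.0, -0.0, -0.0, 0.0]
contact_force: [-0.2, -0.1, 0.6]
opening: 0.0
t: 14.75
tool_pos: [0.5469, -0.1298, 0.21]
tool_rot: [1.0, -0.0, -0.0, 0.0]
contact_force: [-0.2, -0.2, 0.0]
opening: -0.0001
```

Hardly any force, though the loop ought to be taut by now, so I'll look.

```bash
python3 - <<'E'
from plant import *
import cv2,numpy as np
a=camera("scene")["frame"][110:240,215:345,::-1];a=cv2.resize(a,None,fx=4,fy=4,interpolation=cv2.INTER_CUBIC)
b=camera("wrist")["frame"][...,::-1];b=b[100:400,180:460]
t=camera("top")["frame"][130:210,280:373,::-1];t=cv2.resize(t,None,fx=3,fy=3,interpolation=cv2.INTER_CUBIC)[:,:280]
c=np.zeros((545,800,3),np.uint8);c[:520,:520]=a;c[:300,520:800]=b;c[302:302+t.shape[0],520:520+t.shape[1]]=t
cv2.imwrite("pics/s7.png",c)
E
```

```text
(no output)
```

View pics/s7.png

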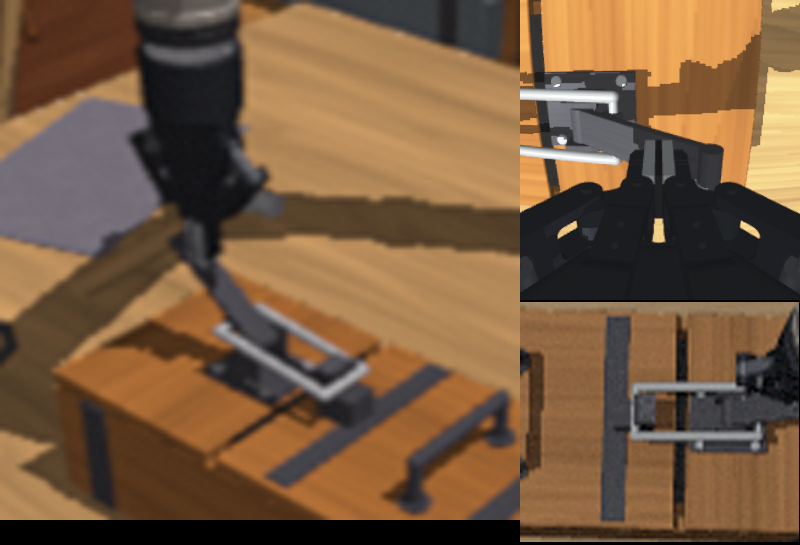

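```bash
python3 - <<'E'
from h import *
for z in(.138,.143,.148,.156): print(z,onz('scene',346,381,z,off=(215,110)),onz('top',633-520,410-302,z,off=(280,130),k=3))
print(tri(ray('scene',346,381,off=(215,110)),ray('top',633-520,410-302,off=(280,130),k=3)))
E
```

```text
0.138 [0.5405361 0.0074757 0.138    ] [0.54444162 0.00918277 0.138     ]
0.143 [0.54608438 0.01234758 0.143     ] [0.54333467 0.0092145  0.143     ]
0.148 [0.55163265 0.01721947 0.148     ] [0.54222772 0.00924622 0.148     ]
0.156 [0.5605099  0.02501448 0.156     ] [0.5404566  0.00929698 0.156     ]
(array([0.5435929 , 0.00956347, 0.1405771 ]), [np.float64(0.5), np.float64(0.5)])
```

The bar triangulates to (0.5436, 0.0096, 0.1406): keeper height, not on top of the lip, and it has moved 16 mm toward -y. So it is hooked and drawing. The short moment arm and lever friction explain the low force, so I'll carry on down.

```bash
python3 -m jog '[[[255,0,0.5,0.7,0,0,0],[255,0,0.4,0.8,0,0,0],[255,0,0.4,0.8,0,0,0],[255,0,0.3,0.8,0,0,0],[255,0,0.2,0.8,0,0,0],[255,0,0,0,0,0,0]]]'; python3 -m jog '[[[255,0,0.2,0.5,0,0,0],[255,0,0,0.5,0,0,0],[255,0,0,0,0,0,0]]]'
```

```text
t: 15.65
tool_pos: [0.546, -0.1465, 0.1698]
tool_rot: [1.0, 0.0, -0.001, -0.001]
contact_force: [-0.4, -0.1, 0.1]
opening: 0.0001
t: 16.02
tool_pos: [0.5472, -0.1489, 0.1634]
tool_rot: [1.0, 0.0, 0.0, 0.001]
contact_force: [-4.8, 0.7, 13.1]
opening: -0.0001
```

```bash
python3 -m jog '[[[255,0,0,0.3,0,0,0],[255,0,0,0,0,0,0]]]'; python3 -m jog '[[[255,0,0,-3,0,0,0],[255,0,0,-6,0,0,0],[255,0,0,-6,0,0,0],[255,-2,6,-1,0,0,0],[255,-2,6,0,0,0,0],[255,-2,6,0,0,0,0],[255,0,0,0,0,0,0]]]'; python3 - <<'E'
from plant import *
import cv2,numpy as np
a=camera("scene")["frame"][140:270,225:365,::-1];a=cv2.resize(a,None,fx=3.6,fy=3.6,interpolation=cv2.INTER_CUBIC)
t=camera("top")["frame"][125:210,270:400,::-1];t=cv2.resize(t,(290,190),interpolation=cv2.INTER_CUBIC)
c=np.zeros((470,800,3),np.uint8);c[:468,:504]=a;c[:190,508:798]=t
cv2.imwrite("pics/s8.png",c)
E
```

```text
t: 16.27
tool_pos: [0.5473, -0.1489, 0.1632]
tool_rot: [1.0, 0.0, 0.0, 0.001]
contact_force: [-10.8, 1.7, 28.5]
opening: -0.0001
t: 17.15
tool_pos: [0.4844, -0.3329, 0.3172]
tool_rot: [1.0, -0.005, -0.001, 0.001]
contact_force: [0.2, 1.0, -0.0]
opening: 0.0001
```

View pics/s8.png

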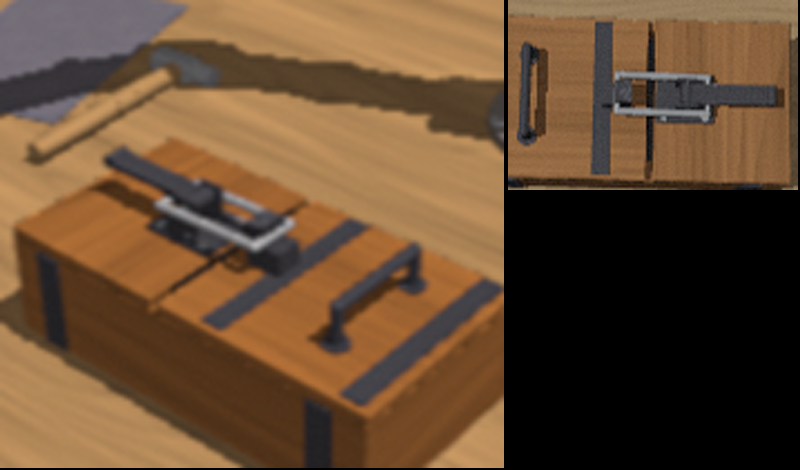

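The lever lies flat at (112,158)–(205,195), the loop is around the keeper at (290,230), and only a thin seam remains. A last numeric check:

```bash
python3 - <<'E'
from h import *
k=290/130
print('tip',tri(ray('scene',110,158,off=(225,140),k=3.6),ray('top',775-508,96,off=(270,125),k=k)))
print('bar',tri(ray('scene',273,235,off=(225,140),k=3.6),ray('top',616-508,93,off=(270,125),k=k)))
print('handle',onz('top',527-508,93,.146,off=(270,125),k=k))
from plant import *
print(read_state()['contact_force'])
sign_off()
E
```

```text
tip (array([ 0.54402201, -0.18249407,  0.14027038]), [np.float64(1.0), np.float64(1.0)])
bar (array([0.54247475, 0.00685682, 0.13856302]), [np.float64(0.2), np.float64(0.2)])
handle [0.53796123 0.11160697 0.146     ]
[0.4569678  1.23963423 0.26191609]
the job is handed in; nothing more can be done
```

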